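# Close a three-layer magnetic shield over a sensor board and start its zero calibration

### The arm

A 7-joint arm with a two-finger parallel gripper is mounted at the origin on a cart in front of the work surface, level with it; the furniture and walls round the work are solid. World frame = base frame: x ahead of the robot, y to its left, z up, the work surface at z = 0. Lengths are in m, angles in degrees, forces in N, time in s.
With the tool pointing down it reaches from about 0.425 to 0.95 m from the base axis. Payload 16.7 kg.
Tool frame: the origin (TCP) lies on the centre line of the jaws, within the pads' length; the fingertips stand 22 mm ahead of it and the grasp point (between the pads) lies 3 mm ahead of it; z points along the fingers, y is the line along which they close (so a half turn about z gives the same grasp; the last joint's range is limited). The gripper opens to 94 mm and grips with 3 to 60 N. Pads are 16 mm wide; open, the fingers measure 119 mm over their backs; the gripper's body (75 mm by 177 mm) begins 78 mm behind the grasp point.
Start: joints at [58.528, 24.414, 4.234, 92.017, -1.954, 63.644, -3.845], TCP at [0.263, -0.622, 0.227] pointing down, gripper open.
Joint ranges: [-163.25, 163.25], [-28.42, 122.38], [-70.27, 78.77], [12.13, 141.07], [-58.53, 238.53], [9.26, 117.41], [-156.51, 156.51]. Speed limits (degrees/s): [108.29, 108.29, 136.94, 136.94, 172.46, 172.46, 172.46].

### API

Orientations are given as a 3x3 rotation matrix whose columns are the frame's x, y, z axes.
In Python, from station import robot, camera, camera_params, order, nets gives the robot as it stands. The module is installed in compiled form; this text tells all that it offers.
- The arm moves only by the tool apply_moves, never from a script. Its argument "moves" is one flat list of numbers, 5 for each row, row after row: the opening, from 0 (shut) to 1 (fully open), then the shift along the tool's x, y, z as a fraction of full scale, then the turn about the tool's z as a fraction of full scale. In form: [jaw, tx, ty, tz, turn, jaw, tx, ty, tz, turn, ...]. A call has 1 to 5 rows; each row is the pose to reach, as a shift and turn from the pose commanded when the call began, along the tool's axes at that moment; what a row does not reach only later rows make up. Full scale, the value 1, is 400 mm for a shift and 2 rad for a turn. A row lasts 1/8 s, in which the tool goes at most 62.5 mm and 10.7 degrees, less where a joint would pass 70% of its speed; a pose out of reach is approached as far as the arm can. A call with a number of a shift or a turn outside -1 to 1 is refused whole. A call with a gripper value outside its range is refused whole. The fingers move at their own pace and stop on an object; the grip force is fixed at half the most. Time passes only in rows, so rows that repeat a pose let the fingers close. It gives the time, the measured TCP pose, the force, the opening and the grip force at its end, in the units of the state.
- robot.state(): the state, without advancing time (a new reading comes with each control period).
- camera(name): name is "scene" or "side" or "wrist"; returns the picture (480x640x3 uint8, red, green, blue); there is no depth.
- camera_params(name): a dict with "fx", "fy", "cx", "cy" (pixels), "k1" (the pictures are not rectified: a ray, as slopes to the right and down, at radius r is drawn at 1 + k1 r^2 times it, then the intrinsics apply), "T" (4x4, takes a point from camera to world coordinates); the wrist camera has in their place "T_tool_cam" (4x4, takes a point from camera to tool coordinates, whose origin is the TCP and whose axes are the flange's). Camera axes: x right, y up, looking along -z (the intrinsics and any distortion apply to the point x, -y, -z); pixel columns grow to the right and rows downward; lengths in m; the calibration is good to about 2 mm. A picture is of the moment at which its call begins: read the wrist's pose just before it. camera_params takes no time and is no camera call.
- order.sign_off(): hands the job in; it is judged then, once.
Trained networks look in the newest picture that a camera, given by its name, has taken for a name from the list of things; names that differ only in an ending like _2 or _b are one class to them, and where a whole thing is asked for, a point or a joint stands for the part that bears it (a point fixed in the world has none). Each returns a list of dicts, best first, with "conf" (0 to 1); they miss things now and then, are a little off and sometimes report something else, mostly with a low value. They report only what shows in the picture. A call takes as long as a camera call. They do not tell look-alikes from the thing itself.
- nets.boxes_of(target, camera): "rect" ([left, top, right, bottom] in pixels, round what is visible of it).
The state is a dict: "time": time; "joints": joint angles; "joint_vel": joint speeds; "joint_efforts": joint torques, N m; "ee_pos": TCP position; "eef_rot": TCP orientation; "force": force on the tool from outside, world axes, zero at the start; "torque": the same for the moment, N m; "finger_gap": finger opening in m; "gripper_force": force on a finger pad.
Only numpy, scipy, OpenCV 4.12 (cv2) and the standard library are available. Lean on these libraries where they do the work, as an engineer would, in place of code of your own. Each camera call takes 0.05 s, during which the arm holds its last target. There are 200 camera calls.

### The job

Make the magnetic sensor board ready for its zero calibration: push its carriage fully home to the middle of the shield base, then lower the three graded shield cans gently over it one inside the other, smallest first and largest last, each flat and square over its own pair of rails and let go. Only when the shield is complete, press the three keys of the readout one at a time: the round one (on), then the square one (zero), then the wide one (start). Do not bump the sensor board, and leave the brown bottle, the jar, the solder reel and the masking tape near the cans where they are.

Things in the scene. Friction and masses are not known exactly. Their poses are not given: they have to be found in the camera images.
- shield_base: fixed aluminium base; deck 156 (x) x 144 (y) mm, 12 mm above the bench, tongue 64 mm wide reaching to x = -132 mm. Origin: under the deck's middle, at bench height; x runs along the carriage groove from tongue to deck, z up. Three pairs of black rails (4 wide, 7 mm high) lie along x: a can stands over its pair, length along x, rails just inside its long walls with 2.5 mm play each way.
- nest_centre (a point): middle of the nest on the deck's upper face, 12 mm above the base's origin: each can's origin belongs here
- carriage (a joint): how far the white sensor carriage has slid along the base's x (m): 0 = fully out on the tongue, 0.085 = fully home against its stop in the middle of the nest; stiff enough (2 N) to stay where it is left
- carriage_push (a point): middle of the outer face of the carriage's upright push plate (44 mm wide, 4 mm thick, from 17 to 41 mm above the bench), 32 mm above the bench; push it here along the base's +x. It lies 37 mm behind the carriage's middle; the carriage is 74 x 48 mm
- sensor_board: sensor board, a bare circuit board 68 x 48 mm with pins, fixed on the carriage behind the push plate; its top parts reach 41 mm above the bench. Origin: centre of its underside, 2.5 mm ahead of the carriage's middle and 17 mm above the bench; its y axis lies along the base's x
- small_can: smallest sheet-metal shield can, an open-bottomed box 96 long x 70 wide x 42 mm high (inside 90 x 64 x 39), standing open side down. Strap handle centred on its roof along x: bar 64 long x 10 wide x 9 mm high, its middle 65.5 mm above the origin, top at 70, 19 mm gap under it. Origin: centre of the open rim's plane; x along the length, z up.
- medium_can: middle-sized sheet-metal shield can, an open-bottomed box 118 long x 97 wide x 77 mm high (inside 112 x 91 x 74), standing open side down. Strap handle centred on its roof along x: bar 64 long x 10 wide x 9 mm high, its middle 100.5 mm above the origin, top at 105, 19 mm gap under it. Origin: centre of the open rim's plane; x along the length, z up.
- large_can: largest sheet-metal shield can, an open-bottomed box 140 long x 124 wide x 112 mm high (inside 134 x 118 x 109), standing open side down. Strap handle centred on its roof along x: bar 64 long x 10 wide x 9 mm high, its middle 135.5 mm above the origin, top at 140, 19 mm gap under it. Origin: centre of the open rim's plane; x along the length, z up.
- readout: fixed grey desk readout, 100 (x) x 150 (y) mm, key deck 32 mm high at the front (-x, to the robot), dark sloped display behind it, 62 mm high at the back. Origin: centre of its underside. Its three pale keys stand in one row 24 mm in front of the origin
- key_on (a joint): travel of the round key (20 mm across, left in the row, at y = +50 mm) (m): 0 up, 0.005 fully down, spring-returned, about 4 N
- key_zero (a joint): travel of the square key (20 x 20 mm, middle, at y = +10 mm) (m): 0 up, 0.005 fully down, about 4 N
- key_start (a joint): travel of the wide key (20 x 36 mm, right, at y = -38 mm) (m): 0 up, 0.005 fully down, about 4 N
- key_on_top (a point): centre of the round key's top face, 40 mm above the bench when up; keys are pressed straight down
- key_zero_top (a point): centre of the square key's top face, 40 mm above the bench when up
- key_start_top (a point): centre of the wide key's top face, 40 mm above the bench when up
- flux_bottle: bystander: brown bottle with black cap, 37 mm across, 102 mm high; origin under its centre
- ball_jar: bystander: dark grey jar with white lid, 50 mm across, 76 mm high; origin under its centre
- solder_reel: bystander: black-flanged solder reel lying on its flange, 52 mm across, 37 mm high; origin under its centre
- tape_roll: bystander: roll of beige masking tape lying flat, 103 mm across, 25 mm high; origin under its centre
There are look-alikes about, which are no part of the job. What is shaped like the medium_can but yellow is not meant.

How it is judged:
By the outcome, as a careful person would: the job done as asked, in the order asked, and still so for the second after the job is handed in, with the robot touching nothing.
It also fails if it takes over 72 s, if anything falls off the work surface, if the arm or the gripper's body presses on something with over 40 N, if the wrist force passes 120 N, or if a joint passes its speed limit or range.

## Working session

There is one attempt and no reset: what is moved stays moved. The work goes in short steps, Python scripts to look and compute and a tool call to move; the robot and the scene stay as the last step left them, time stands still between calls to the robot, and variables do not carry over. Pictures are saved under pics/ and viewed, at most 10 in all, crops included, and the job is handed in when it is done.

Besides the shell and the picture viewer there is one more tool, called after "Call:" by a JSON object that holds its "fn" and its "kwargs", one argument or row to a line. apply_moves: Moves the arm, as the interface text tells. Its arguments: {"type":"object","properties":{"moves":{"type":"array"}},"required":["moves"]}

```bash
mkdir -p pics
python3 - <<'E'
from station import robot,camera,camera_params,nets
import cv2,numpy as np
s=robot.state();print(s['time'],s['ee_pos'],np.round(s['eef_rot'],3).tolist(),s['force'],s['finger_gap'])
for c in ['scene','side']:
    im=camera(c);cv2.imwrite(f'pics/{c}0.png',im[:,:,::-1])
    p=camera_params(c);print(c,{k:(np.round(v,4).tolist()) for k,v in p.items()})
    for t in ['shield_base','carriage','sensor_board','small_can','medium_can','large_can','readout','key_on','flux_bottle','ball_jar','solder_reel','tape_roll']:
        print(t,[(np.round(d['rect']).astype(int).tolist(),round(d['conf'],2)) for d in nets.boxes_of(t,c)][:4])
print({k:np.round(v,4).tolist() for k,v in camera_params('wrist').items()})
print(robot.state()['time'])
E
```

```text
0.0 [ 0.2625289  -0.62141019  0.22678362] [[0.921, 0.389, -0.001], [0.389, -0.921, 0.001], [-0.0, -0.001, -1.0]] [-0.05010073  0.54310586 -0.0423117 ] 0.09415202972697788
scene {'fx': 488.8748, 'fy': 488.8748, 'cx': 319.4326, 'cy': 234.9629, 'k1': -0.0709, 'T': [[-0.7955, 0.2718, -0.5416, -0.3534], [-0.6055, -0.3915, 0.6929, 1.2448], [-0.0237, 0.8791, 0.476, 0.8723], [0.0, 0.0, 0.0, 1.0]]}
shield_base [([321, 219, 379, 248], 0.92), ([350, 232, 373, 243], 0.65), ([285, 211, 295, 237], 0.37)]
carriage [([351, 229, 374, 246], 0.79)]
sensor_board [([351, 230, 370, 240], 0.51)]
small_can [([275, 237, 307, 268], 0.64)]
medium_can [([316, 253, 363, 295], 0.9), ([185, 333, 252, 398], 0.75)]
large_can [([395, 189, 440, 232], 0.85), ([276, 234, 306, 266], 0.47)]
readout [([353, 185, 396, 215], 0.68)]
key_on [([286, 210, 297, 237], 0.35)]
flux_bottle [([286, 210, 293, 237], 0.51)]
ball_jar [([314, 199, 328, 220], 0.55)]
solder_reel [([269, 281, 291, 301], 0.71), ([276, 237, 308, 265], 0.15)]
tape_roll []
side {'fx': 605.4383, 'fy': 605.4383, 'cx': 312.8713, 'cy': 236.7419, 'k1': 0.032, 'T': [[-
[... 265 characters left out ...]
49)]
sensor_board [([350, 248, 358, 257], 0.59)]
small_can [([269, 222, 302, 249], 0.63)]
medium_can [([90, 265, 142, 311], 0.8), ([253, 257, 290, 305], 0.78)]
large_can [([413, 237, 471, 294], 0.81)]
readout [([439, 215, 456, 241], 0.72), ([352, 247, 357, 263], 0.33)]
key_on []
flux_bottle [([312, 194, 323, 222], 0.67)]
ball_jar [([362, 197, 375, 220], 0.7), ([269, 222, 304, 251], 0.44)]
solder_reel [([219, 254, 237, 274], 0.73)]
tape_roll [([468, 241, 505, 263], 0.72)]
{'fx': 405.8741, 'fy': 405.8741, 'cx': 315.7849, 'cy': 242.4195, 'k1': -0.0154, 'T_tool_cam': [[0.0005, 0.9577, 0.2877, 0.0838], [1.0, -0.0007, 0.0005, -0.0014], [0.0007, 0.2877, -0.9577, -0.1563], [0.0, 0.0, 0.0, 1.0]]}
1.3
```

Run:
```python
import cv2,numpy as np
a=cv2.imread('pics/scene0.png')[170:410,160:480];b=cv2.imread('pics/side0.png')[180:330,80:520]
cv2.imwrite('pics/c1.png',cv2.resize(a,(800,600),interpolation=cv2.INTER_CUBIC))
cv2.imwrite('pics/c2.png',cv2.resize(b,(800,273),interpolation=cv2.INTER_CUBIC))
```

```text
(no output)
```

View pics/c1.png

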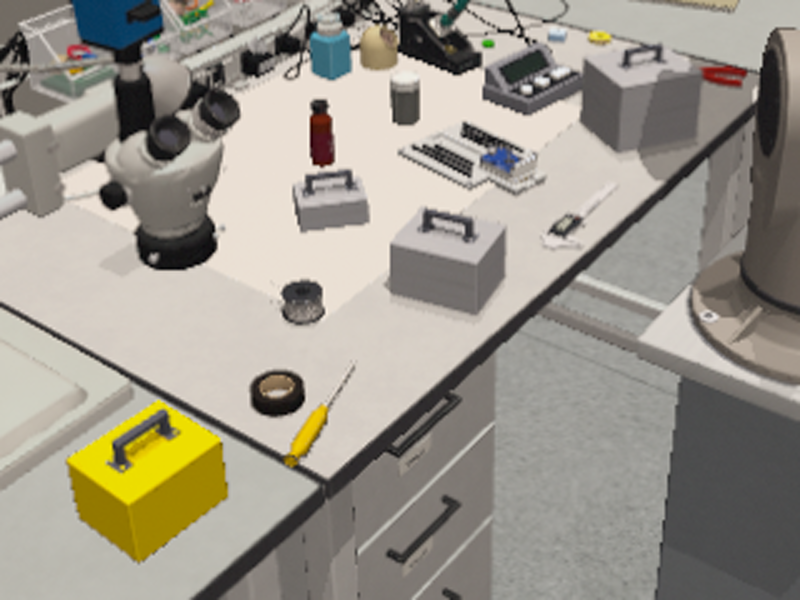

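View pics/c2.png

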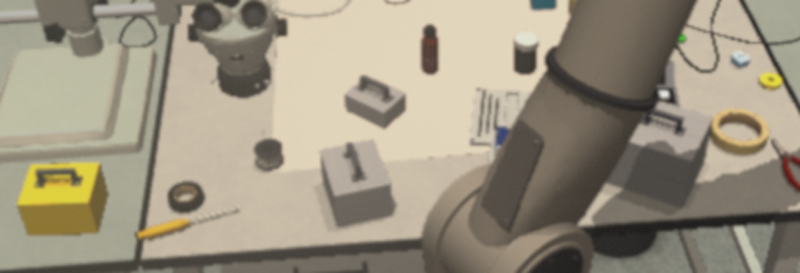

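```bash
cat > h.py <<'E'
import numpy as np,cv2
from station import robot,camera,camera_params,nets
def wristT():
    s=robot.state();T=np.eye(4);T[:3,:3]=s['eef_rot'];T[:3,3]=s['ee_pos'];return T@np.array(camera_params('wrist')['T_tool_cam'])
def ray(c,u,v,T=None):
    p=camera_params(c);T=np.array(p['T']) if T is None else T
    x,y=(u-p['cx'])/p['fx'],(v-p['cy'])/p['fy'];a,b=x,y
    for _ in range(20):
        k=1+p['k1']*(a*a+b*b);a,b=x/k,y/k
    return T[:3,3],T[:3,:3]@np.array([a,-b,-1])
def onz(c,u,v,z,T=None):
    o,d=ray(c,u,v,T);return o+d*(z-o[2])/d[2]
def proj(c,P,T=None):
    p=camera_params(c);T=np.array(p['T']) if T is None else T
    q=(np.atleast_2d(P)-T[:3,3])@T[:3,:3];a,b=q[:,0]/-q[:,2],-q[:,1]/-q[:,2];k=1+p['k1']*(a*a+b*b)
    return np.c_[p['fx']*a*k+p['cx'],p['fy']*b*k+p['cy']]
E
python3 - <<'E'
from h import *
for n,u,v,z in [('large h',642,52,.135),('largeh L',625,63,.14),('largeh R',660,45,.14),('med h',447,217,.105),('med L',427,212,.105),('medR',470,218,.105),('small',330,178,.07),('smL',307,182,.07),('smR',354,175,.07),('deckleft',400,152,.012),('decktop',465,123,.012),('tongue end',545,180,.012),('deck bottom',472,187,.012),('board',505,160,.035),('readout',530,85,.04),('k1',525,92,.04),('k2',553,87,.04),('k3',560,75,.04),('bottle',322,163,0),('jar',405,124,0),('reel',303,318,0),('blacktape',277,395,0),('caliper',545,240,0),('micro',178,262,0)]:
    print(n,np.round(onz('scene',u/2.5+160,v/2.5+170,z),3))
for n,u,v,z in [('large h',664,122,.14),('med h',352,160,.105),('small',375,88,.07),('tape',740,130,.025),('bottle',430,72,0),('jar',525,70,0),('reel',268,165,0),('board',500,135,.035),('deck TL',480,92,.012),('deck BL',475,143,.012),('rim',655,195,0)]:
    print(n,np.round(onz('side',u*.55+80,v*.55+180,z),3))
E
```

```text
large h [ 0.395 -0.317  0.135]
largeh L [ 0.392 -0.256  0.14 ]
largeh R [ 0.38  -0.346  0.14 ]
med h [0.387 0.205 0.105]
med L [0.414 0.21  0.105]
medR [0.363 0.191 0.105]
small [0.609 0.165 0.07 ]
smL [0.627 0.191 0.07 ]
smR [0.587 0.14  0.07 ]
deckleft [ 0.644 -0.035  0.012]
decktop [ 0.618 -0.17   0.012]
tongue end [ 0.421 -0.085  0.012]
deck bottom [ 0.495 -0.009  0.012]
board [ 0.478 -0.067  0.035]
readout [ 0.578 -0.296  0.04 ]
k1 [ 0.571 -0.269  0.04 ]
k2 [ 0.544 -0.311  0.04 ]
k3 [ 0.558 -0.357  0.04 ]
bottle [0.733 0.042 0.   ]
jar [ 0.708 -0.133  0.   ]
reel [0.494 0.359 0.   ]
blacktape [0.42  0.486 0.   ]
caliper [0.346 0.037 0.   ]
micro [0.711 0.36  0.   ]
large h [ 0.379 -0.325  0.14 ]
med h [0.378 0.197 0.105]
small [0.605 0.148 0.07 ]
tape [ 0.47  -0.502  0.025]
bottle [0.728 0.036 0.   ]
jar [ 0.714 -0.151  0.   ]
reel [0.493 0.349 0.   ]
board [ 0.491 -0.069  0.035]
deck TL [ 0.642 -0.052  0.012]
deck BL [ 0.499 -0.025  0.012]
rim [ 0.348 -0.319  0.   ]
```

Scene crop 1: the grey medium can is at (447,258) and its yellow look-alike at (150,480). The small can is at (330,200), the large can at (642,95), the base at (475,155) with its tongue toward the robot, and the readout at (530,78). Only the grey can fits medium_can. In the side crop the masking tape is at (740,130), right behind the large can.

Call:
{"fn": "apply_moves", "kwargs": {
  "moves": [0,0.53,-0.49,-0.15,0.26,0,0.53,-0.49,-0.15,0.26,0,0.53,-0.49,-0.15,0.26,0,0.53,-0.49,-0.15,0.26,0,0.53,-0.49,-0.15,0.26]
}}

```text
time: 1.92
ee_pos: [0.3828, -0.3563, 0.2883]
eef_rot: [[0.993, -0.118, 0.001], [-0.118, -0.993, -0.0], [0.001, 0.0, -1.0]]
force: [0.6, 0.2, -0.7]
finger_gap: 0.0475
gripper_force: 0.0
```

Run:
```python
from h import *
s=robot.state();R=s['eef_rot'];print(s['time'],s['ee_pos'],np.round(R,3).tolist(),s['finger_gap'],s['force'])
d=np.array([.47,-.10,.36])-s['ee_pos'];print(R.T@d/.4)
```

```text
1.925 [ 0.38275539 -0.35627629  0.28831282] [[0.993, -0.118, 0.001], [-0.118, -0.993, -0.0], [0.001, 0.0, -1.0]] 0.04750316805665739 [ 0.64504731  0.18631228 -0.68157608]
[ 0.14088976 -0.6619588  -0.17926776]
```

Run:
```python
from h import *
np.save('T1.npy',wristT());cv2.imwrite('pics/w1.png',camera('wrist')[:,:,::-1])
```

Call:
{"fn": "apply_moves", "kwargs": {
  "moves": [0,0.14,-0.66,-0.18,0,0,0.14,-0.66,-0.18,0,0,0.14,-0.66,-0.18,0,0,0.14,-0.66,-0.18,0,0,0.14,-0.66,-0.18,0]
}}

```text
time: 2.6
ee_pos: [0.4698, -0.1002, 0.3607]
eef_rot: [[0.993, -0.117, 0.002], [-0.117, -0.993, 0.0], [0.002, -0.0, -1.0]]
force: [-0.6, -1.5, -0.6]
finger_gap: 0.0007
gripper_force: 0.0
```

Run:
```python
from h import *
T=wristT();np.save('T2.npy',T);im=camera('wrist')[:,:,::-1];cv2.imwrite('pics/w2.png',im)
print(robot.state()['ee_pos'])
cv2.imwrite('pics/c3.png',np.hstack([cv2.resize(cv2.imread('pics/w1.png'),(400,300),interpolation=3),cv2.resize(im,(400,300),interpolation=3)]))
```

```text
[ 0.47080173 -0.09784349  0.36122846]
```

View pics/w2.png

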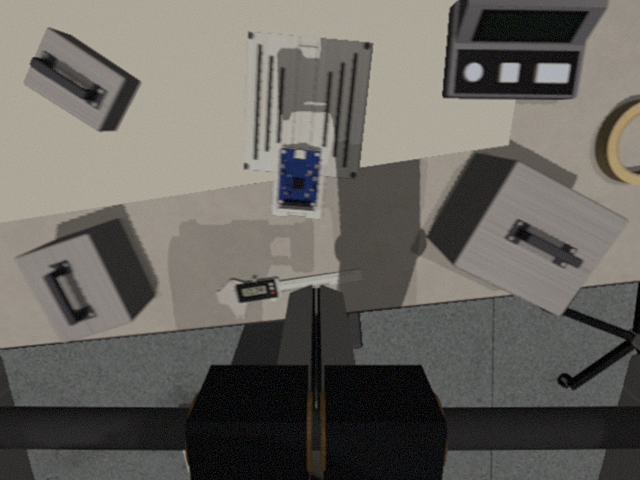

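View pics/w1.png

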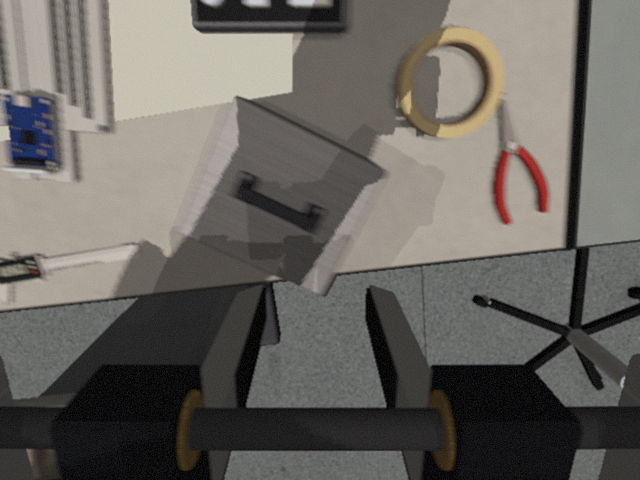

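w2 shows the base deck at (305,105), with the blue board on the tongue at (298,180). The small can's handle is at (67,80), the grey medium can's at (70,292) and the large can's at (544,244). The keys are at (474,72), (509,72) and (552,73), and the tape is at (625,145). The yellow can is out of view.

```bash
cat > fit.py <<'E'
from h import *
from scipy.optimize import minimize
def railpts(x,y,a,z=.019):
    c,s=np.cos(a),np.sin(a);P=[];W=[]
    for yr,hl in ((.0275,.0425),(.041,.0535),(.0545,.0645)):
        for sg in (1,-1):
            for dy,w in ((0,1),(-.0055,-.5),(.0055,-.5)):
                xs=np.linspace(-hl,hl,60);P.append(np.c_[xs,np.full(60,sg*yr+dy)]);W.append(np.full(60,w))
            for e in (-1,1):
                P.append([[e*(hl-.002),sg*yr]]*6);W.append(np.ones(6));P.append([[e*(hl+.003),sg*yr]]*6);W.append(-np.ones(6))
    P=np.vstack(P);W=np.concatenate(W)
    return np.c_[x+c*P[:,0]-s*P[:,1],y+s*P[:,0]+c*P[:,1],np.full(len(P),z)],W
def fitbase(im,T,x0):
    g=np.log(cv2.GaussianBlur(cv2.cvtColor(im,cv2.COLOR_BGR2GRAY).astype(np.float32),(0,0),.7)+10)
    def cost(q):
        P,W=railpts(q[0],q[1],q[2]);uv=proj('wrist',P,T).astype(np.float32)
        v=cv2.remap(g,uv[:,:1],uv[:,1:],cv2.INTER_LINEAR)[:,0];return (v*W).mean()
    best=min((minimize(cost,[x0[0]+dx,x0[1]+dy,x0[2]+da],method='Nelder-Mead',options=dict(initial_simplex=[np.array([x0[0]+dx,x0[1]+dy,x0[2]+da])+d for d in np.vstack([np.zeros(3),np.diag([.003,.003,.02])])])) for dx in (-.006,0,.006) for dy in (-.006,0,.006) for da in (-.03,0,.03)),key=lambda r:r.fun)
    return best.x,best.fun
E
python3 - <<'E'
from fit import *
T=np.load('T2.npy');im=cv2.imread('pics/w2.png')
c=np.array([onz('wrist',u,v,.012,T) for u,v in [(247,32),(372,42),(354,178),(244,168)]])
m=c.mean(0);d=c[0]+c[1]-c[2]-c[3];a=np.arctan2(d[1],d[0]);print('corners',m,np.degrees(a))
q,f=fitbase(im,T,[m[0],m[1],a]);print('base',q,np.degrees(q[2]),f)
g=cv2.cvtColor(im,cv2.COLOR_BGR2GRAY)
ov=im.copy()
for n,(l,t,r,b),z in [('small',(26,50,110,112),.07),('medium',(45,255,95,328),.105),('large',(500,215,585,270),.14)]:
    sub=g[t:b,l:r];M=(sub<60).astype(np.uint8)
    nn,lab,st,ce=cv2.connectedComponentsWithStats(M);k=1+np.argmax(st[1:,4]);ys,xs=np.nonzero(lab==k)
    rc=cv2.minAreaRect(np.c_[xs+l,ys+t].astype(np.float32));bx=cv2.boxPoints(rc);cv2.polylines(ov,[np.int32(bx)],True,(0,0,255))
    e=sorted([(np.linalg.norm(bx[i]-bx[(i+1)%4]),i) for i in range(4)]);i,j=e[0][1],e[1][1]
    A=onz('wrist',*((bx[i]+bx[(i+1)%4])/2),z,T);B=onz('wrist',*((bx[j]+bx[(j+1)%4])/2),z,T)
    print(n,st[k,4],(A+B)/2,np.linalg.norm(A-B),np.degrees(np.arctan2(*(B-A)[1::-1])))
P,W=railpts(*q)
for u,v in proj('wrist',P[W==1],T): cv2.circle(ov,(int(round(u)),int(round(v))),0,(0,255,0),-1)
R=[cv2.resize(ov[0:200,220:400],(540,600),interpolation=3),cv2.resize(ov[20:120,10:140],(260,200)),cv2.resize(ov[230:330,10:140],(260,200)),cv2.resize(ov[190:290,480:610],(260,200))]
cv2.imwrite('pics/c4.png',np.hstack([R[0],np.vstack(R[1:])]))
for k in [(474,72),(509,72),(552,73)]: print(onz('wrist',*k,.04,T))
E
```

```text
corners [ 0.5690273 -0.0965827  0.012    ] -11.745267412727237
base [ 0.56925653 -0.09597184 -0.19703763] -11.289424729983377 -0.2320247126950158
small 920 [0.6257935  0.14070523 0.07      ] 0.07549453227218511 -130.42230586619831
medium 813 [0.40364669 0.18533639 0.105     ] 0.0694310143479342 -169.4756546909238
large 904 [ 0.41117222 -0.31848024  0.14      ] 0.08103750253871846 -122.18803784939195
[ 0.58402912 -0.28654955  0.04      ]
[ 0.57975897 -0.32483313  0.04      ]
[ 0.57351465 -0.37209646  0.04      ]
```

View pics/c4.png

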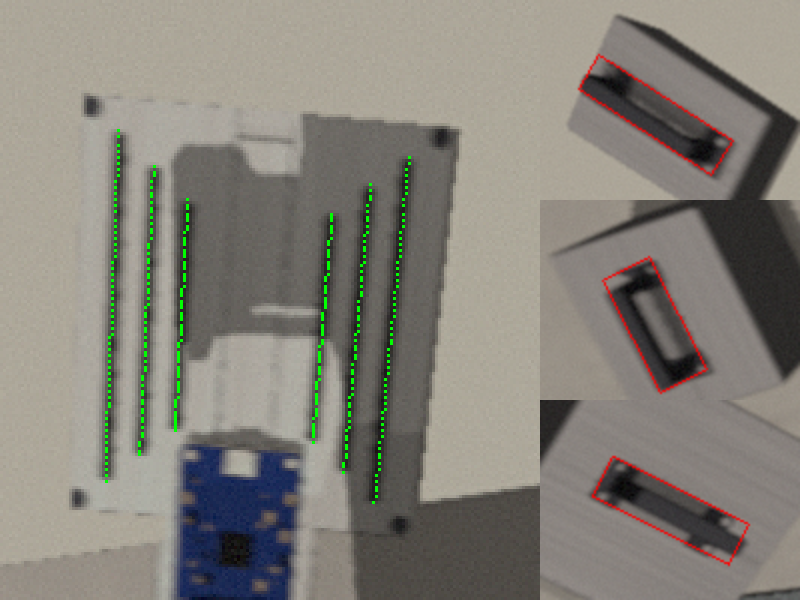

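The rail fit sits on all six rails, so the base is at (0.569, -0.096) with yaw -11.3°. Next I push the carriage.

```bash
cat >> h.py <<'E'
def go(p,yaw=None):
    s=robot.state();R=np.array(s['eef_rot']);y0=np.degrees(np.arctan2(R[1,0],R[0,0]))
    d=np.array(p)-s['ee_pos'];yaw=y0 if yaw is None else yaw
    t=(y0-yaw+90)%180-90
    print('shift',np.round(R.T@d/.4,4),'turn',round(np.radians(t)/2,4),'dist',round(np.linalg.norm(d),4),'from',np.round(s['ee_pos'],4),'yaw',round(y0,2),'t',s['time'])
B=np.array([.5693,-.0960]);BY=np.radians(-11.29)
def bw(x,y,z):
    c,s=np.cos(BY),np.sin(BY);return np.array([B[0]+c*x-s*y,B[1]+s*x+c*y,z])
E
python3 - <<'E'
from h import *
go(bw(-.150,0,.15),-11.3);go(bw(-.150,0,.046),-11.3)
T=np.load('T2.npy')
for k in [(257,290),(300,280),(225,290),(298,213)]: print(onz('wrist',*k,.01,T))
E
```

```text
shift [-0.1309 -0.0631  0.5278] turn 0.0413 dist 0.219 from [ 0.4708 -0.0978  0.3612] yaw -6.57 t 2.65
shift [-0.1315 -0.0629  0.7878] turn 0.0413 dist 0.3205 from [ 0.4708 -0.0978  0.3612] yaw -6.57 t 2.65
[ 0.34428846 -0.00411603  0.01      ]
[ 0.35197953 -0.06373052  0.01      ]
[0.3492703  0.03893506 0.01      ]
[ 0.44334574 -0.07286374  0.01      ]
```

Call:
{"fn": "apply_moves", "kwargs": {
  "moves": [0,-0.131,-0.063,0.15,0.0413,0,-0.131,-0.063,0.3,0.0413,0,-0.131,-0.063,0.45,0.0413,0,-0.131,-0.063,0.6,0.0413,0,-0.131,-0.063,0.7,0.0413]
}}

```text
time: 3.28
ee_pos: [0.4193, -0.0722, 0.0776]
eef_rot: [[0.979, -0.202, -0.0], [-0.202, -0.979, 0.0], [-0.0, -0.0, -1.0]]
force: [2.0, -0.5, -1.0]
finger_gap: 0.0005
gripper_force: 0.0
```

Run:
```python
from h import *
go(bw(-.150,0,.046),-11.3);go(bw(-.06,0,.046),-11.3)
```

```text
shift [ 0.0043 -0.0151  0.0791] turn -0.0029 dist 0.0323 from [ 0.4193 -0.0722  0.0776] yaw -11.64 t 3.275
shift [ 0.2293 -0.0164  0.079 ] turn -0.0029 dist 0.0972 from [ 0.4193 -0.0722  0.0776] yaw -11.64 t 3.275
```

Call:
{"fn": "apply_moves", "kwargs": {
  "moves": [0,0,0,0.04,0,0,0,0,0.08,0,0,0,0,0.08,0]
}}

```text
time: 3.65
ee_pos: [0.4193, -0.0722, 0.0468]
eef_rot: [[0.979, -0.202, -0.002], [-0.202, -0.979, 0.0], [-0.002, 0.0, -1.0]]
force: [0.3, 0.1, 0.7]
finger_gap: 0.0004
gripper_force: 0.0
```

Run:
```python
from h import *
go(bw(-.150,0,.046),-11.3);go(bw(-.05,0,.046),-11.3)
```

```text
shift [ 0.0043 -0.015   0.0019] turn -0.0029 dist 0.0063 from [ 0.4193 -0.0722  0.0468] yaw -11.63 t 3.65
shift [ 0.2543 -0.0164  0.0014] turn -0.0029 dist 0.1019 from [ 0.4193 -0.0722  0.0468] yaw -11.63 t 3.65
```

Call:
{"fn": "apply_moves", "kwargs": {
  "moves": [0,0.005,-0.0155,0.0015,0,0,0.06,-0.0158,0.0015,0,0,0.12,-0.016,0.0015,0,0,0.18,-0.016,0.0015,0,0,0.235,-0.0162,0.0015,0]
}}

```text
time: 4.28
ee_pos: [0.5143, -0.0842, 0.0477]
eef_rot: [[0.98, -0.201, 0.0], [-0.201, -0.98, 0.0], [0.0, -0.0, -1.0]]
force: [-2.6, 2.3, 0.8]
finger_gap: 0.0004
gripper_force: 1.4
```

Call:
{"fn": "apply_moves", "kwargs": {
  "moves": [0,0.01,0,0,0,0,0.02,0,0,0,0,0.025,0,0,0]
}}

```text
time: 4.65
ee_pos: [0.5228, -0.0865, 0.0471]
eef_rot: [[0.98, -0.201, 0.0], [-0.201, -0.98, 0.0], [0.0, -0.0, -1.0]]
force: [-2.4, 0.7, 0.5]
finger_gap: 0.0005
gripper_force: 0.8
```

Run:
```python
from h import *
go(bw(-.045,0,.046),-11.3);print(robot.state()['force'])
```

```text
shift [0.0061 0.0006 0.0029] turn -0.0028 dist 0.0027 from [ 0.5228 -0.0865  0.0471] yaw -11.62 t 4.65
[-2.38725232  0.68756885  0.4628373 ]
```

Call:
{"fn": "apply_moves", "kwargs": {
  "moves": [0,0.004,0,0,0,0,0.007,0,0,0,0,0.007,0,0,0]
}}

```text
time: 5.03
ee_pos: [0.525, -0.087, 0.0468]
eef_rot: [[0.979, -0.201, -0.002], [-0.201, -0.979, 0.0], [-0.002, 0.0, -1.0]]
force: [-5.8, 1.4, 5.7]
finger_gap: 0.0004
gripper_force: 3.1
```

Call:
{"fn": "apply_moves", "kwargs": {
  "moves": [0,0.003,0,0,0,0,0.006,0,0,0,0,0.006,0,0,0]
}}

```text
time: 5.4
ee_pos: [0.5251, -0.0871, 0.0464]
eef_rot: [[0.98, -0.201, -0.006], [-0.201, -0.98, 0.0], [-0.006, 0.001, -1.0]]
force: [-18.3, 5.4, 14.8]
finger_gap: 0.0002
gripper_force: 9.2
```

Force rises at the stop and the TCP there agrees with the base estimate, so the carriage is home. Backing off.

Call:
{"fn": "apply_moves", "kwargs": {
  "moves": [0,-0.08,0,0,0,0,-0.09,0,-0.1,0,0,-0.09,0,-0.25,0,0.5,-0.09,0,-0.4,0,0.5,-0.09,0,-0.46,0]
}}

```text
time: 6.02
ee_pos: [0.4941, -0.0806, 0.2346]
eef_rot: [[0.979, -0.202, 0.005], [-0.202, -0.979, -0.001], [0.005, -0.0, -1.0]]
force: [-0.7, 0.8, -0.5]
finger_gap: 0.017
gripper_force: 0.0
```

Run:
```python
from h import *
go([.615,.148,.23],49);go([.615,.148,.23],-131)
print(robot.state()['joints'])
```

```text
shift [ 0.1806 -0.6208  0.0125] turn -0.5292 dist 0.2587 from [ 0.4941 -0.0806  0.2346] yaw -11.64 t 6.025
shift [ 0.1806 -0.6208  0.0125] turn -0.5292 dist 0.2587 from [ 0.4941 -0.0806  0.2346] yaw -11.64 t 6.025
[  15.31844311    8.26084847  -14.74038213  112.92888889    2.49676787
   58.81571447 -102.19955822]
```

Call:
{"fn": "apply_moves", "kwargs": {
  "moves": [0.5,0.04,-0.14,0,-0.1,0.5,0.08,-0.28,0,-0.2,0.5,0.12,-0.42,0,-0.3,0.5,0.16,-0.56,0.0125,-0.4,0.5,0.18,-0.62,0.0125,-0.49]
}}

```text
time: 6.65
ee_pos: [0.6139, 0.1515, 0.2254]
eef_rot: [[0.736, 0.677, -0.0], [0.677, -0.736, 0.001], [0.001, -0.001, -1.0]]
force: [-0.2, -0.7, 0.2]
finger_gap: 0.0471
gripper_force: 0.0
```

Call:
{"fn": "apply_moves", "kwargs": {
  "moves": [0.5,0,0,0,-0.02,0.5,0,0,0,-0.02]
}}

```text
time: 6.9
ee_pos: [0.6133, 0.1469, 0.2257]
eef_rot: [[0.717, 0.697, -0.0], [0.697, -0.717, -0.001], [-0.001, 0.0, -1.0]]
force: [-0.3, -0.2, -0.4]
finger_gap: 0.0471
gripper_force: 0.0
```

```bash
cat >> h.py <<'E'
def snap(n):
    T=wristT();im=camera('wrist')[:,:,::-1].copy();np.save(n+'.npy',T);cv2.imwrite(f'pics/{n}.png',im);return T,im
E
python3 - <<'E'
from h import *
T,im=snap('w3');go([.615,.148,.23],49)
cv2.imwrite('pics/c5.png',im[0:330])
E
```

```text
shift [ 0.0056  0.0004 -0.0102] turn -0.0422 dist 0.0047 from [0.6133 0.1466 0.2259] yaw 44.16 t 6.95
```

View pics/c5.png

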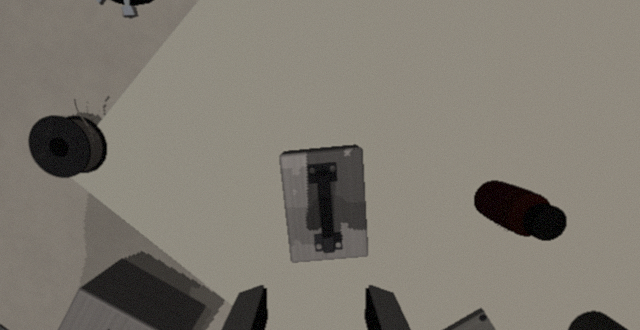

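c5 shows the small can at (325,205) with its handle running from (321,170) to (328,245). The bottle is at (520,208) and the reel at (67,146), both clear of the can.

```bash
cat >> fit.py <<'E'
def fitroof(im,T,q0,z,L,W):
    g=cv2.GaussianBlur(cv2.cvtColor(im,cv2.COLOR_BGR2GRAY).astype(np.float32),(0,0),1.2)
    G=np.minimum(np.hypot(cv2.Sobel(g,cv2.CV_32F,1,0),cv2.Sobel(g,cv2.CV_32F,0,1)),60)
    G=cv2.GaussianBlur(G,(0,0),1.0)
    t=np.linspace(-1,1,80);o=np.ones(80)
    E=np.vstack([np.c_[t*L/2,o*W/2],np.c_[t*L/2,-o*W/2],np.c_[o*L/2,t*W/2],np.c_[-o*L/2,t*W/2]])
    def pts(q):
        c,s=np.cos(q[2]),np.sin(q[2]);return np.c_[q[0]+c*E[:,0]-s*E[:,1],q[1]+s*E[:,0]+c*E[:,1],np.full(len(E),z)]
    def cost(q):
        uv=proj('wrist',pts(q),T).astype(np.float32);return -cv2.remap(G,uv[:,:1],uv[:,1:],cv2.INTER_LINEAR).mean()
    best=None
    for dx in (-.008,-.004,0,.004,.008):
        for dy in (-.008,-.004,0,.004,.008):
            for da in (-.06,0,.06):
                x=np.array(q0)+[dx,dy,da]
                r=minimize(cost,x,method='Nelder-Mead',options=dict(initial_simplex=[x+d for d in np.vstack([np.zeros(3),np.diag([.003,.003,.02])])],maxiter=80))
                if best is None or r.fun<best.fun: best=r
    return best.x,best.fun,proj('wrist',pts(best.x),T)
def roof_from_px(T,px,z):  # TL,TR,BR,BL with image up = can x
    c=np.array([onz('wrist',u,v,z,T) for u,v in px]);d=c[0]+c[1]-c[2]-c[3]
    return [c[:,0].mean(),c[:,1].mean(),np.arctan2(d[1],d[0])]
E
python3 - <<'E'
from fit import *
T=np.load('w3.npy');im=cv2.imread('pics/w3.png')
q0=roof_from_px(T,[(281,155),(362,152),(368,256),(291,262)],.042);print(q0,np.degrees(q0[2]))
q,f,uv=fitroof(im,T,q0,.042,.096,.070);print(q,np.degrees(q[2]),f);print(uv[[0,79,80,159]])
print('handle',onz('wrist',322,165,.07,T),onz('wrist',328,250,.07,T))
go([q[0],q[1],.0675],np.degrees(q[2]))
E
```

```text
[np.float64(0.6270539082771396), np.float64(0.1508686581430318), np.float64(0.8531029308506577)] 48.8791974279836Traceback (most recent call last):
  File "<stdin>", line 4, in <module>
  File "fit.py", line 35, in fitroof
    r=minimize(cost,x,method='Nelder-Mead',options=dict(initial_simplex=[x+d for d in np.vstack([np.zeros(3),np.diag([.003,.003,.02])])],maxiter=80))
    res = _minimize_neldermead(fun, x0, args, callback, bounds=bounds,
                               **options)
    fsim[j] = func(sim[j])
              ~~~~^^^^^^^^
    fx = function(np.copy(x), *(wrapper_args + args))
  File "fit.py", line 29, in cost
    uv=proj('wrist',pts(q),T).astype(np.float32);return -cv2.remap(G,uv[:,:1],uv[:,1:],cv2.INTER_LINEAR).mean()
       ~~~~^^^^^^^^^^^^^^^^^^
  File "h.py", line 14, in proj
    p=camera_params(c);T=np.array(p['T']) if T is None else T
ValueError: time passes only in moves, steps and waits
```

```bash
sed -i 's/^from station.*/from station import robot,camera,nets\nimport station,functools\ncamera_params=functools.lru_cache(None)(station.camera_params)/' h.py
python3 - <<'E'
from fit import *
T=np.load('w3.npy');im=cv2.imread('pics/w3.png')
q0=roof_from_px(T,[(281,155),(362,152),(368,256),(291,262)],.042);print(q0,np.degrees(q0[2]))
q,f,uv=fitroof(im,T,q0,.042,.096,.070);print(q,np.degrees(q[2]),f);print(uv[[0,79,80,159]])
print('handle',onz('wrist',322,165,.07,T),onz('wrist',328,250,.07,T))
go([q[0],q[1],.0685],np.degrees(q[2]))
E
```

```text
[np.float64(0.6270539082771396), np.float64(0.1508686581430318), np.float64(0.8531029308506577)] 48.8791974279836
[0.62785491 0.15266883 0.86187522] 49.38181260842862 -53.68657684326172
[[289.96159565 262.52390307]
 [277.39265668 152.62014068]
 [368.72948908 255.84975471]
 [362.57433321 144.81256765]]
handle [0.65271088 0.18094022 0.07      ] [0.6077397  0.12995169 0.07      ]
shift [0.0369 0.0142 0.3935] turn -0.0456 dist 0.1582 from [0.6133 0.1466 0.2259] yaw 44.16 t 6.95
```

Call:
{"fn": "apply_moves", "kwargs": {
  "moves": [0.5,0.035,0.014,0.14,-0.045,0.5,0.035,0.014,0.27,-0.045,0.5,0.035,0.014,0.36,-0.045,0.5,0.035,0.014,0.3935,-0.045,0.5,0.035,0.014,0.3935,-0.045]
}}

```text
time: 7.58
ee_pos: [0.6274, 0.1532, 0.0688]
eef_rot: [[0.65, 0.76, -0.0], [0.76, -0.65, -0.0], [-0.0, 0.0, -1.0]]
force: [0.1, -0.4, 0.3]
finger_gap: 0.0467
gripper_force: 0.0
```

Call:
{"fn": "apply_moves", "kwargs": {
  "moves": [0,0,0,0,0,0,0,0,0,0,0,0,0,0,0,0,0,0,0,0,0,0,0,0,0]
}}

```text
time: 8.2
ee_pos: [0.6275, 0.1537, 0.0686]
eef_rot: [[0.649, 0.761, 0.0], [0.761, -0.649, 0.0], [0.0, 0.0, -1.0]]
force: [1.3, -1.7, 0.7]
finger_gap: 0.0099
gripper_force: 30.0
```

Call:
{"fn": "apply_moves", "kwargs": {
  "moves": [0,0,0,-0.04,0,0,0,0,-0.13,0,0,0,0,-0.24,0,0,0,0,-0.31,0,0,0,0,-0.33,0]
}}

```text
time: 8.82
ee_pos: [0.628, 0.1541, 0.2031]
eef_rot: [[0.649, 0.761, 0.003], [0.761, -0.649, 0.001], [0.003, 0.002, -1.0]]
force: [0.1, 0.0, -2.2]
finger_gap: 0.009
gripper_force: 30.0
```

Run:
```python
from h import *
go(bw(0,0,.20),-11.3);s=robot.state();print(s['force'],s['finger_gap'],s['torque'])
```

```text
shift [-0.5711  0.2941  0.0068] turn 0.5309 dist 0.257 from [0.628  0.1541 0.2031] yaw 49.54 t 8.825
[ 0.11178636  0.01892394 -2.20973753] 0.009039869057093072 [ 0.00906067  0.04586239 -0.0011946 ]
```

Call:
{"fn": "apply_moves", "kwargs": {
  "moves": [0,-0.08,0.04,0,0.08,0,-0.2,0.1,0,0.17,0,-0.32,0.165,0,0.26,0,-0.44,0.227,0,0.35,0,-0.53,0.273,0,0.44]
}}

```text
time: 9.45
ee_pos: [0.5716, -0.0808, 0.1998]
eef_rot: [[1.0, -0.023, -0.001], [-0.023, -1.0, -0.0], [-0.001, 0.0, -1.0]]
force: [0.7, 1.1, -2.2]
finger_gap: 0.0094
gripper_force: 30.0
```

Run:
```python
from h import *
go(bw(0,0,.20),-11.3)
```

```text
shift [-0.0049  0.0382 -0.0004] turn 0.0872 dist 0.0154 from [ 0.5716 -0.0808  0.1998] yaw -1.31 t 9.45
```

Call:
{"fn": "apply_moves", "kwargs": {
  "moves": [0,-0.1,0.04,-0.01,0.087,0,-0.2,0.04,-0.02,0.087,0,-0.25,0.035,-0.05,0.087,0,-0.25,0.035,-0.05,0.087,0,-0.25,0.035,-0.05,0.087]
}}

```text
time: 10.07
ee_pos: [0.4731, -0.0908, 0.2201]
eef_rot: [[0.982, -0.188, -0.0], [-0.188, -0.982, 0.0], [-0.0, -0.0, -1.0]]
force: [1.1, -1.2, -1.5]
finger_gap: 0.0096
gripper_force: 30.0
```

Run:
```python
from fit import *
print(robot.state()['joint_vel'])
T,im=snap('w4');q,f=fitbase(im,T,[*B,BY]);print(q,np.degrees(q[2]),f)
ov=im.copy();P,W=railpts(*q)
for u,v in proj('wrist',P[W==1],T): cv2.circle(ov,(int(round(u)),int(round(v))),0,(0,255,0),-1)
cv2.imwrite('pics/c6.png',ov);go(bw(0,0,.2),-11.3)
```

```text
[-0.15810184  0.70923246  0.02286052 -0.33380567  0.03673813  0.06091455
 -0.01954575]
[ 0.56873484 -0.09791093 -0.19825466] -11.359155117066862 -0.4935007106050167
shift [ 0.2387 -0.0322  0.0497] turn 0.0041 dist 0.0984 from [ 0.4731 -0.0907  0.2199] yaw -10.83 t 10.125
```

View pics/c6.png

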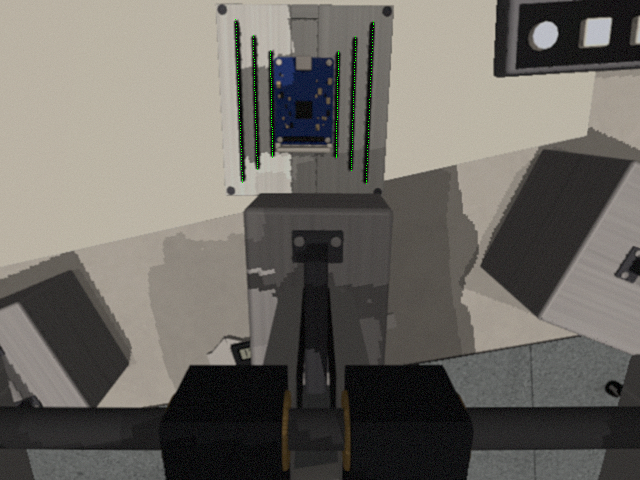

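c6 shows the rails fitted exactly. The board is home in the middle at (303,103), and the held can's front roof edge runs from (246,209) to (391,209).

```bash
sed -i 's/^B=.*/B=np.array([.5687,-.0979]);BY=np.radians(-11.36)/' h.py
python3 - <<'E'
from fit import *
T=np.load('w4.npy');im=cv2.imread('pics/w4.png');g=cv2.cvtColor(im,cv2.COLOR_BGR2GRAY).astype(float)
Tc=np.array(camera_params('wrist')['T_tool_cam']);
for r in (225,260,300):
    row=cv2.GaussianBlur(g[r-3:r+4].mean(0)[None],(0,0),1)[0];d=np.abs(np.gradient(row));print(r,235+np.argmax(d[235:260]),375+np.argmax(d[375:400]))
col=np.gradient(cv2.GaussianBlur(g[195:225,330:385].mean(1)[:,None],(0,0),1)[:,0]);print(195+np.argmax(col),np.round(col,1))
for u,v in [(246,209),(391,209),(246,260),(390,260)]:
    o,d=ray('wrist',u,v,Tc);print((u,v),o+d*(.0265-o[2])/d[2])
E
```

```text
225 244 392
260 245 390
300 247 388
208 [-0.  -0.1 -0.4 -0.7 -0.9 -0.7 -0.1  0.4  0.5  0.3  0.4  1.9  4.6  6.
  5.3  4.3  4.2  3.9  1.8 -1.2 -2.4 -1.4 -0.3 -0.  -0.1 -0.1 -0.1 -0.1
 -0.1 -0.1]
(246, 209) [ 0.04411437 -0.03304438  0.0265    ]
(391, 209) [0.04415927 0.03353493 0.0265    ]
(246, 260) [ 0.01933568 -0.0342564   0.0265    ]
(390, 260) [0.01938553 0.03439138 0.0265    ]
```

Run:
```python
from h import *
go(bw(.0042,0,.135),-11.36)
```

```text
shift [ 0.2487 -0.0271  0.2122] turn 0.0046 dist 0.1312 from [ 0.4731 -0.0907  0.2199] yaw -10.83 t 10.125
```

Call:
{"fn": "apply_moves", "kwargs": {
  "moves": [0,0.1,-0.013,0,0.0046,0,0.22,-0.025,0,0.0046,0,0.2487,-0.0271,0.08,0.0046,0,0.2487,-0.0271,0.2122,0.0046,0,0.2487,-0.0271,0.2122,0.0046]
}}

```text
time: 10.75
ee_pos: [0.5703, -0.0985, 0.1317]
eef_rot: [[0.98, -0.197, -0.008], [-0.197, -0.98, 0.001], [-0.008, 0.0, -1.0]]
force: [-0.5, 0.0, -1.1]
finger_gap: 0.0098
gripper_force: 30.0
```

Call:
{"fn": "apply_moves", "kwargs": {
  "moves": [0,0,0,0,0]
}}

```text
time: 10.88
ee_pos: [0.5732, -0.0988, 0.1368]
eef_rot: [[0.98, -0.197, 0.001], [-0.197, -0.98, 0.0], [0.001, -0.0, -1.0]]
force: [0.2, 0.0, -1.1]
finger_gap: 0.0101
gripper_force: 30.0
```

Run:
```python
from h import *
go(bw(.0042,0,.0815),-11.36)
```

```text
shift [-0.0012  0.      0.1382] turn -0.0001 dist 0.0553 from [ 0.5732 -0.0988  0.1368] yaw -11.37 t 10.875
```

Call:
{"fn": "apply_moves", "kwargs": {
  "moves": [0,-0.001,0,0.05,0,0,-0.001,0,0.09,0,0,-0.001,0,0.115,0,0,-0.001,0,0.13,0,0,-0.001,0,0.136,0]
}}

```text
time: 11.5
ee_pos: [0.5722, -0.0988, 0.0812]
eef_rot: [[0.98, -0.197, 0.0], [-0.197, -0.98, 0.0], [0.0, -0.0, -1.0]]
force: [0.6, -0.0, -0.9]
finger_gap: 0.01
gripper_force: 30.0
```

Call:
{"fn": "apply_moves", "kwargs": {
  "moves": [0,0,0,0.003,0,0,0,0,0.005,0,0,0,0,0.005,0]
}}

```text
time: 11.88
ee_pos: [0.5722, -0.0996, 0.0801]
eef_rot: [[0.98, -0.198, 0.0], [-0.198, -0.98, -0.001], [0.001, 0.001, -1.0]]
force: [-5.6, -5.2, 10.1]
finger_gap: 0.0097
gripper_force: 30.0
```

Call:
{"fn": "apply_moves", "kwargs": {
  "moves": [0,0,0,-0.002,0,0.45,0,0,-0.002,0,0.45,0,0,-0.002,0,0.45,0,0,-0.002,0]
}}

```text
time: 12.38
ee_pos: [0.5721, -0.0987, 0.08]
eef_rot: [[0.98, -0.197, 0.0], [-0.197, -0.98, 0.0], [0.0, -0.0, -1.0]]
force: [0.0, 0.6, 0.4]
finger_gap: 0.0362
gripper_force: 0.0
```

Call:
{"fn": "apply_moves", "kwargs": {
  "moves": [0.45,0,0,-0.05,0,0.45,0,0,-0.18,0,0.45,0,0,-0.33,0,0.45,-0.12,0,-0.4,0,0.45,-0.25,0,-0.4,0]
}}

```text
time: 13.0
ee_pos: [0.4741, -0.0788, 0.242]
eef_rot: [[0.98, -0.197, 0.004], [-0.197, -0.98, -0.0], [0.004, -0.0, -1.0]]
force: [-0.0, 0.6, 0.8]
finger_gap: 0.0425
gripper_force: 0.0
```

Call:
{"fn": "apply_moves", "kwargs": {
  "moves": [0.45,0,0,0,0,0.45,0,0,0,0]
}}

```text
time: 13.25
ee_pos: [0.4745, -0.0792, 0.2404]
eef_rot: [[0.98, -0.197, 0.001], [-0.197, -0.98, -0.0], [0.001, -0.0, -1.0]]
force: [-0.1, -0.3, -0.5]
finger_gap: 0.0425
gripper_force: 0.0
```

Run:
```python
from fit import *
T,im=snap('w5');r=fitroof(im,T,[*B,BY],.054,.096,.07);print(r[0],np.degrees(r[0][2]),r[1])
c,s=np.cos(BY),np.sin(BY);d=r[0][:2]-B;print('in base',c*d[0]+s*d[1],-s*d[0]+c*d[1])
go([.40,.19,.23],10.5);go([.43,.16,.23],10.5);print(robot.state()['joints'])
cv2.imwrite('pics/c7.png',im)
```

```text
[ 0.56850528 -0.09780651 -0.20241042] -11.597262602325758 -54.3815803527832
in base -0.0002093164507813708 5.330488937775872e-05
shift [-0.316  -0.6229  0.0253] turn -0.1909 dist 0.2796 from [ 0.4748 -0.0792  0.2401] yaw -11.38 t 13.3
shift [-0.2277 -0.5641  0.0253] turn -0.1909 dist 0.2436 from [ 0.4748 -0.0792  0.2401] yaw -11.38 t 13.3
[  16.48809143    6.26049831  -15.71603406  114.50089811    1.95885602
   59.45453537 -101.5089596 ]
```

View pics/c7.png

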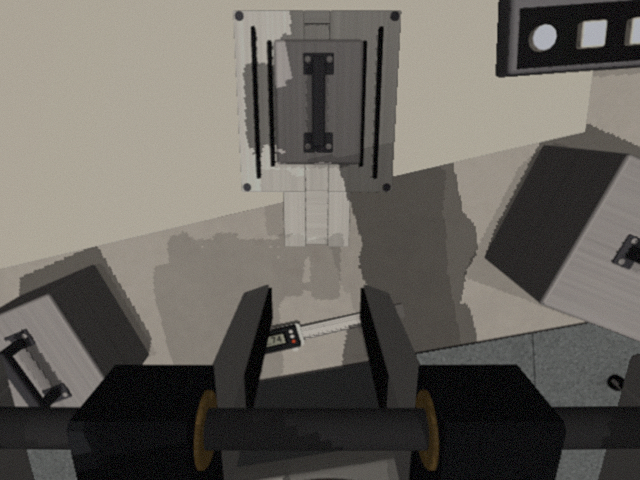

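Small can seated within 0.3 mm of the nest centre. In c7 it is at (320,103), the grey medium can is at lower left with its handle at (38,368), and the large can is at right.

Run:
```python
from fit import *
T=np.load('T2.npy');im=cv2.imread('pics/w2.png')
for n,px,z,L,W in [('med',[(15,256),(89,234),(132,321),(68,340)],.077,.118,.097),('large',[(520,163),(628,222),(560,315),(455,255)],.112,.14,.124)]:
    q0=roof_from_px(T,px,z);print(n,q0,np.degrees(q0[2]))
    for s in (0,np.pi/2):
        r=fitroof(im,T,[q0[0],q0[1],q0[2]+s],z,L,W);print(r[0],np.degrees(r[0][2]),r[1],r[2][[0,79,80,159]].round().tolist())
    q=r[0]
T=np.load('w5.npy')
print('medh',onz('wrist',22,342,.105,T),onz('wrist',55,395,.105,T))
```

```text
med [np.float64(0.39712675787347995), np.float64(0.1939810505844093), np.float64(0.22479282222480862)] 12.879679978316146
[0.39489345 0.19697683 0.20882888] 11.965013239981694 -42.4044075012207 [[63.0, 345.0], [13.0, 259.0], [133.0, 322.0], [87.0, 233.0]]
[0.41372133 0.16924855 1.81940815] 104.2444084895596 -43.53569030761719 [[157.0, 293.0], [71.0, 325.0], [117.0, 218.0], [27.0, 254.0]]
large [np.float64(0.4063505761991791), np.float64(-0.3285555752518719), np.float64(-0.6077546769314641)] -34.821777967509746
[ 0.41419643 -0.32412125 -0.52153567] -29.88179248845003 -33.642982482910156 [[452.0, 270.0], [521.0, 147.0], [551.0, 312.0], [626.0, 196.0]]
[ 0.40433539 -0.32683308  1.02363014] 58.64968703416867 -43.41656494140625 [[561.0, 317.0], [452.0, 267.0], [629.0, 218.0], [515.0, 160.0]]
medh [0.43413633 0.17523083 0.105     ] [0.38065505 0.16797477 0.105     ]
```

Call:
{"fn": "apply_moves", "kwargs": {
  "moves": [0.45,-0.06,-0.12,0,-0.04,0.45,-0.12,-0.25,0,-0.08,0.45,-0.19,-0.38,0,-0.13,0.45,-0.25,-0.5,0,-0.17,0.45,-0.315,-0.625,0,-0.204]
}}

```text
time: 13.92
ee_pos: [0.3999, 0.1928, 0.24]
eef_rot: [[0.978, 0.21, -0.0], [0.21, -0.978, 0.001], [-0.0, -0.001, -1.0]]
force: [2.1, 0.9, -0.7]
finger_gap: 0.0428
gripper_force: 0.0
```

Call:
{"fn": "apply_moves", "kwargs": {
  "moves": [0.45,0,0,0,0,0.45,0,0,0,0,0.45,0,0,0,0]
}}

```text
time: 14.3
ee_pos: [0.4004, 0.19, 0.2398]
eef_rot: [[0.979, 0.206, -0.001], [0.206, -0.979, 0.0], [-0.001, -0.0, -1.0]]
force: [0.4, 0.0, -0.2]
finger_gap: 0.0421
gripper_force: 0.0
```

Run:
```python
from fit import *
T,im=snap('w6')
r=fitroof(im,T,[.396,.194,np.radians(12)],.077,.118,.097);q=r[0];print(q,np.degrees(q[2]),r[1],r[2][[0,79,80,159]].round().tolist())
go([q[0],q[1],.1035],np.degrees(q[2]))
ov=im.copy()
for u,v in r[2]: cv2.circle(ov,(int(u),int(v)),0,(0,0,255),-1)
cv2.imwrite('pics/c8.png',ov)
```

```text
[0.39556385 0.19531026 0.17929529] 10.272863304588702 -44.139137268066406 [[252.0, 297.0], [249.0, 157.0], [365.0, 300.0], [375.0, 160.0]]
shift [-0.0087 -0.0155  0.3408] turn 0.0141 dist 0.1365 from [0.4003 0.19   0.2398] yaw 11.89 t 14.35
```

View pics/c8.png

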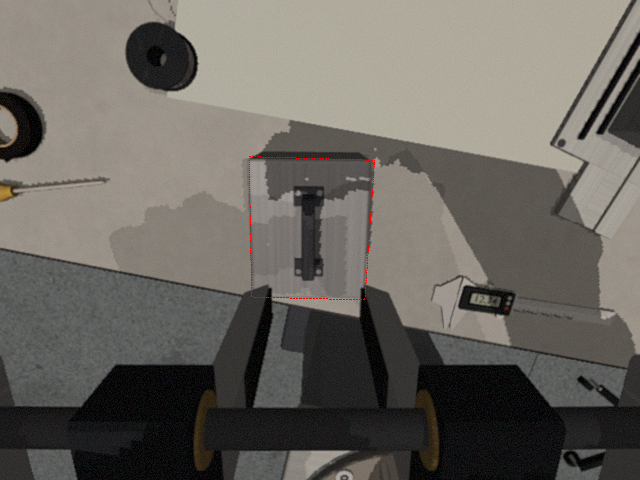

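c8 shows the grey medium can (outline 250–375, 157–300, handle at column 308), well clear of its neighbours and not the yellow one.

Call:
{"fn": "apply_moves", "kwargs": {
  "moves": [0.45,-0.009,-0.0155,0.1,0.005,0.45,-0.009,-0.0155,0.22,0.005,0.45,-0.009,-0.0155,0.31,0.005,0.45,-0.009,-0.0155,0.3405,0.005,0.45,-0.009,-0.0155,0.3405,0.005]
}}

```text
time: 14.98
ee_pos: [0.3952, 0.1959, 0.1039]
eef_rot: [[0.98, 0.198, -0.001], [0.198, -0.98, -0.0], [-0.001, 0.0, -1.0]]
force: [1.0, 0.3, -0.2]
finger_gap: 0.0423
gripper_force: 0.0
```

Call:
{"fn": "apply_moves", "kwargs": {
  "moves": [0,0,0,0,0,0,0,0,0,0,0,0,0,0,0,0,0,0,0,0,0,0,0,0,0]
}}

```text
time: 15.6
ee_pos: [0.3953, 0.1959, 0.1041]
eef_rot: [[0.98, 0.198, 0.001], [0.198, -0.98, -0.0], [0.0, 0.0, -1.0]]
force: [0.7, -3.8, 6.6]
finger_gap: 0.0094
gripper_force: 30.0
```

Call:
{"fn": "apply_moves", "kwargs": {
  "moves": [0,0,0,-0.04,0,0,0,0,-0.13,0,0,0,0,-0.24,0,0,0,0,-0.34,0,0,0,0,-0.38,0]
}}

```text
time: 16.23
ee_pos: [0.3954, 0.1967, 0.2585]
eef_rot: [[0.98, 0.198, 0.003], [0.198, -0.98, 0.001], [0.003, -0.001, -1.0]]
force: [-0.6, 0.1, -2.8]
finger_gap: 0.01
gripper_force: 30.0
```

Run:
```python
from h import *
go(bw(-.115,0,.26),-11.36);s=robot.state();print(s['force'],s['finger_gap'],s['torque'])
```

```text
shift [ 0.0136  0.6964 -0.0042] turn 0.199 dist 0.2786 from [0.3954 0.1967 0.2585] yaw 11.44 t 16.225
[-0.55546515  0.09844808 -2.82546981] 0.009952551623725655 [ 0.09041299 -0.01990682  0.00227245]
```

Call:
{"fn": "apply_moves", "kwargs": {
  "moves": [0,0.05,0.08,0,0.03,0,0.08,0.22,0,0.08,0,0.08,0.37,0,0.13,0,0.06,0.52,0,0.18,0,0.025,0.65,0,0.199]
}}

```text
time: 16.85
ee_pos: [0.4558, -0.0587, 0.2553]
eef_rot: [[0.98, -0.2, -0.001], [-0.2, -0.98, 0.0], [-0.001, -0.0, -1.0]]
force: [1.4, 0.8, -1.6]
finger_gap: 0.0096
gripper_force: 30.0
```

Call:
{"fn": "apply_moves", "kwargs": {
  "moves": [0,-0.02,0.042,0,0,0,-0.02,0.042,0,0,0,-0.02,0.042,0,0,0,-0.02,0.042,0,0]
}}

```text
time: 17.35
ee_pos: [0.4454, -0.0706, 0.2557]
eef_rot: [[0.981, -0.196, -0.0], [-0.196, -0.981, 0.0], [-0.0, -0.0, -1.0]]
force: [-0.1, -0.6, -3.2]
finger_gap: 0.0093
gripper_force: 30.0
```

```bash
cat > held.py <<'E'
import sys
from fit import *
n,L,W,off,hz=sys.argv[1],*map(float,sys.argv[2:6])
T,im=snap(n);Tc=np.array(camera_params('wrist')['T_tool_cam'])
q,f=fitbase(im,T,[*B,BY]);print('base',q,np.degrees(q[2]),f)
g=cv2.cvtColor(im,cv2.COLOR_BGR2GRAY).astype(np.float32)
# search roof front edge and sides at depth off (tool z)
uv=lambda x,y:proj('wrist',[[x,y,off]],Tc)[0]
G=cv2.GaussianBlur(g,(0,0),1)
def prof(pts): 
    P=np.array(pts,np.float32);return cv2.remap(G,P[:,:1],P[:,1:],1)[:,0]
xs=np.arange(L/2-.02,L/2+.025,.0005)
S=np.mean([prof([uv(x,y) for x in xs]) for y in np.linspace(-W*.42,W*.42,30) if abs(y)>.015],0)
d=np.gradient(S);k=np.argsort(-abs(d))[:6];print('front x',[(round(float(xs[i]),4),round(float(d[i]),1)) for i in k],'nominal',L/2)
for sg in (1,-1):
    ys=np.arange(W/2-.012,W/2+.012,.0005)
    S=np.mean([prof([uv(x,sg*y) for y in ys]) for x in np.linspace(L/2-.03,L/2-.012,10)],0);d=np.gradient(S);k=np.argsort(-abs(d))[:5]
    print('side',sg,[(round(float(ys[i]),4),round(float(d[i]),1)) for i in k],'nominal',W/2)
cv2.imwrite('pics/held_%s.png'%n,im);go(bw(.0,0,hz),-11.36)
E
python3 held.py w7 .118 .097 .027 .21
```

```text
base [ 0.56857642 -0.09779501 -0.19824947] -11.35885804227568 -0.297900451359406
front x [(0.0655, 20.1), (0.065, 16.2), (0.066, 12.9), (0.0585, -8.7), (0.0645, 7.7), (0.059, -7.4)] nominal 0.059
side 1 [(0.047, 4.5), (0.0475, 3.3), (0.0465, 2.3), (0.0455, -1.8), (0.058, 1.8)] nominal 0.0485
side -1 [(0.0485, 24.4), (0.048, 22.2), (0.049, 15.0), (0.0475, 9.3), (0.0495, 5.1)] nominal 0.0485
shift [0.3155 0.0063 0.1143] turn 0.0006 dist 0.1343 from [ 0.4454 -0.0708  0.2557] yaw -11.29 t 17.4
```

Call:
{"fn": "apply_moves", "kwargs": {
  "moves": [0,0.08,0.002,0,0,0,0.2,0.004,0,0,0,0.29,0.006,0,0,0,0.316,0.0063,0.06,0,0,0.316,0.0063,0.114,0]
}}

```text
time: 18.02
ee_pos: [0.5694, -0.0984, 0.209]
eef_rot: [[0.981, -0.196, -0.0], [-0.196, -0.981, 0.001], [-0.001, -0.0, -1.0]]
force: [-0.2, 0.3, -2.1]
finger_gap: 0.0095
gripper_force: 30.0
```

Call:
{"fn": "apply_moves", "kwargs": {
  "moves": [0,0,0,0,0,0,0,0,0,0]
}}

```text
time: 18.27
ee_pos: [0.569, -0.0987, 0.211]
eef_rot: [[0.98, -0.197, 0.001], [-0.197, -0.98, 0.0], [0.001, -0.0, -1.0]]
force: [-0.6, 0.6, -0.6]
finger_gap: 0.0095
gripper_force: 30.0
```

Run:
```python
from h import *
go(bw(.0003,0,.117),-11.36)
```

```text
shift [-0.0005 -0.0018  0.2351] turn 0.0001 dist 0.094 from [ 0.569  -0.0987  0.211 ] yaw -11.35 t 18.275
```

Call:
{"fn": "apply_moves", "kwargs": {
  "moves": [0,-0.0005,-0.0018,0.08,0,0,-0.0005,-0.0018,0.15,0,0,-0.0005,-0.0018,0.2,0,0,-0.0005,-0.0018,0.225,0,0,-0.0005,-0.0018,0.233,0]
}}

```text
time: 18.9
ee_pos: [0.5689, -0.0983, 0.1175]
eef_rot: [[0.98, -0.197, 0.001], [-0.197, -0.98, -0.0], [0.001, -0.0, -1.0]]
force: [0.6, -0.5, -2.5]
finger_gap: 0.0095
gripper_force: 30.0
```

Call:
{"fn": "apply_moves", "kwargs": {
  "moves": [0,0,0,0.003,0,0,0,0,0.005,0,0,0,0,0.005,0]
}}

```text
time: 19.27
ee_pos: [0.5689, -0.0988, 0.1159]
eef_rot: [[0.98, -0.198, 0.001], [-0.198, -0.98, -0.001], [0.001, 0.0, -1.0]]
force: [-3.1, -2.2, 6.8]
finger_gap: 0.0094
gripper_force: 30.0
```

Call:
{"fn": "apply_moves", "kwargs": {
  "moves": [0,0,0,-0.002,0,0.45,0,0,-0.002,0,0.45,0,0,-0.002,0,0.45,0,0,-0.002,0]
}}

```text
time: 19.77
ee_pos: [0.5685, -0.0982, 0.1158]
eef_rot: [[0.98, -0.197, 0.0], [-0.197, -0.98, 0.0], [0.0, -0.0, -1.0]]
force: [0.4, -0.5, 0.2]
finger_gap: 0.0362
gripper_force: 0.0
```

Call:
{"fn": "apply_moves", "kwargs": {
  "moves": [0.45,0,0,-0.05,0,0.45,0,0,-0.18,0,0.45,-0.05,0,-0.33,0,0.45,-0.18,0,-0.39,0,0.45,-0.27,0,-0.39,0]
}}

```text
time: 20.4
ee_pos: [0.4619, -0.0767, 0.2738]
eef_rot: [[0.98, -0.197, 0.003], [-0.197, -0.98, -0.001], [0.003, 0.0, -1.0]]
force: [0.8, -0.5, -0.9]
finger_gap: 0.0424
gripper_force: 0.0
```

Call:
{"fn": "apply_moves", "kwargs": {
  "moves": [0.45,0,0,0,0,0.45,0,0,0,0]
}}

```text
time: 20.65
ee_pos: [0.4631, -0.0771, 0.272]
eef_rot: [[0.98, -0.197, 0.001], [-0.197, -0.98, -0.0], [0.001, -0.0, -1.0]]
force: [0.4, 0.5, 0.2]
finger_gap: 0.0426
gripper_force: 0.0
```

Run:
```python
from fit import *
T,im=snap('w8');r=fitroof(im,T,[*B,BY],.089,.118,.097);print(r[0],np.degrees(r[0][2]),r[1])
c,s=np.cos(BY),np.sin(BY);d=r[0][:2]-B;print('in base',c*d[0]+s*d[1],-s*d[0]+c*d[1])
go([.405,-.327,.28],58.6)
```

```text
[ 0.56825551 -0.09731792 -0.20083089] -11.506762612243822 -49.84975814819336
in base -0.0005504396400544511 0.0004831187658183851
shift [-0.0196  0.6414 -0.0208] turn -0.6107 dist 0.2568 from [ 0.4633 -0.077   0.2718] yaw -11.38 t 20.7
```

Call:
{"fn": "apply_moves", "kwargs": {
  "moves": [0.45,0,0.1,-0.02,-0.09,0.45,0,0.22,-0.02,-0.18,0.45,0,0.34,-0.02,-0.27,0.45,-0.01,0.46,-0.02,-0.36,0.45,-0.015,0.55,-0.02,-0.45]
}}

```text
time: 21.32
ee_pos: [0.4137, -0.2922, 0.2792]
eef_rot: [[0.788, 0.615, -0.001], [0.615, -0.788, 0.0], [-0.0, -0.001, -1.0]]
force: [-0.1, 0.5, 0.3]
finger_gap: 0.0418
gripper_force: 0.0
```

Run:
```python
from h import *
go([.405,-.327,.28],58.6)
```

```text
shift [-0.0707  0.0552 -0.0019] turn -0.1799 dist 0.0359 from [ 0.4137 -0.2922  0.2792] yaw 37.98 t 21.325
```

Call:
{"fn": "apply_moves", "kwargs": {
  "moves": [0.45,-0.05,0.04,0,-0.09,0.45,-0.07,0.055,0,-0.165,0.45,-0.07,0.055,0,-0.165,0.45,-0.07,0.055,0,-0.165]
}}

```text
time: 21.82
ee_pos: [0.4055, -0.3243, 0.2794]
eef_rot: [[0.553, 0.833, -0.0], [0.833, -0.553, 0.001], [0.0, -0.001, -1.0]]
force: [-0.3, -0.4, -0.2]
finger_gap: 0.0427
gripper_force: 0.0
```

Run:
```python
from fit import *
T,im=snap('w9')
r=fitroof(im,T,[.405,-.327,np.radians(58.6)],.112,.14,.124);q=r[0];print(q,np.degrees(q[2]),r[1],r[2][[0,79,80,159]].round().tolist())
go([q[0],q[1],.1385],np.degrees(q[2]))
for u,v in r[2]: cv2.circle(im,(int(u),int(v)),0,(0,0,255),-1)
cv2.imwrite('pics/c9.png',im)
```

```text
[ 0.4034214  -0.32992312  1.00663807] 57.67611309791607 -39.63604736328125 [[250.0, 313.0], [238.0, 150.0], [392.0, 310.0], [397.0, 147.0]]
shift [-0.0151  0.0036  0.3527] turn -0.0105 dist 0.1412 from [ 0.4056 -0.3241  0.2796] yaw 56.47 t 21.875
```

View pics/c9.png

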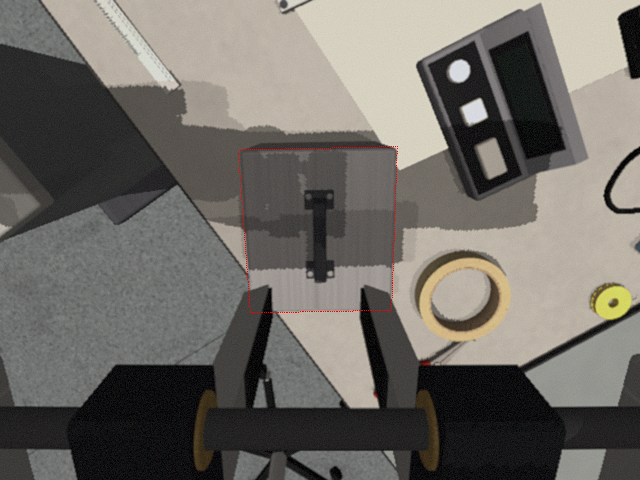

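c9: the roof outline fits the large can at (320,230), with its handle at column 320. The tape at (463,295) is clear, and the keys show at (459,71), (474,112) and (491,160).

Call:
{"fn": "apply_moves", "kwargs": {
  "moves": [0.45,-0.015,0.0036,0.1,-0.0105,0.45,-0.015,0.0036,0.23,-0.0105,0.45,-0.015,0.0036,0.32,-0.0105,0.45,-0.015,0.0036,0.352,-0.0105,0.45,-0.015,0.0036,0.352,-0.0105]
}}

```text
time: 22.5
ee_pos: [0.4033, -0.3302, 0.1391]
eef_rot: [[0.533, 0.846, -0.0], [0.846, -0.533, 0.0], [0.0, -0.001, -1.0]]
force: [-0.2, -0.1, 0.8]
finger_gap: 0.0424
gripper_force: 0.0
```

Call:
{"fn": "apply_moves", "kwargs": {
  "moves": [0,0,0,0,0,0,0,0,0,0,0,0,0,0,0,0,0,0,0,0,0,0,0,0,0]
}}

```text
time: 23.12
ee_pos: [0.4034, -0.3307, 0.1393]
eef_rot: [[0.533, 0.846, 0.001], [0.846, -0.533, -0.0], [0.0, 0.001, -1.0]]
force: [1.7, -0.9, 1.0]
finger_gap: 0.0097
gripper_force: 30.0
```

Call:
{"fn": "apply_moves", "kwargs": {
  "moves": [0,0,0,-0.04,0,0,0,0,-0.13,0,0,0,0,-0.25,0,0,0,0,-0.36,0,0,0,0,-0.42,0]
}}

```text
time: 23.75
ee_pos: [0.4029, -0.3305, 0.3101]
eef_rot: [[0.533, 0.846, 0.002], [0.846, -0.533, -0.001], [-0.0, 0.002, -1.0]]
force: [-0.4, -0.1, -5.1]
finger_gap: 0.0097
gripper_force: 30.0
```

Run:
```python
from h import *
go(bw(-.125,0,.31),-11.36);s=robot.state();print(s['force'],s['finger_gap'],s['torque'])
```

```text
shift [ 6.017e-01 -2.513e-01 -2.000e-04] turn 0.6035 dist 0.2608 from [ 0.4029 -0.3305  0.3101] yaw 57.79 t 23.75
[-0.39107027 -0.138494   -5.10734778] 0.009667635385379885 [-0.09516709 -0.07112752 -0.01160358]
```

Call:
{"fn": "apply_moves", "kwargs": {
  "moves": [0,0.06,-0.025,0,0.06,0,0.17,-0.07,0,0.14,0,0.28,-0.117,0,0.23,0,0.39,-0.163,0,0.32,0,0.48,-0.2,0,0.41]
}}

```text
time: 24.38
ee_pos: [0.4368, -0.1261, 0.3077]
eef_rot: [[0.979, 0.202, -0.0], [0.202, -0.979, -0.0], [-0.0, 0.0, -1.0]]
force: [1.2, -0.5, -4.6]
finger_gap: 0.0092
gripper_force: 30.0
```

Run:
```python
from h import *
go(bw(-.125,0,.31),-11.36)
```

```text
shift [ 0.0496 -0.1247 -0.0058] turn 0.2009 dist 0.0537 from [ 0.4368 -0.1261  0.3077] yaw 11.66 t 24.375
```

Call:
{"fn": "apply_moves", "kwargs": {
  "moves": [0,0.03,-0.06,0,0.08,0,0.045,-0.12,0,0.15,0,0.05,-0.125,0,0.19,0,0.05,-0.125,0,0.19,0,0.05,-0.125,0,0.19]
}}

```text
time: 25.0
ee_pos: [0.4462, -0.0752, 0.3073]
eef_rot: [[0.986, -0.169, -0.0], [-0.169, -0.986, -0.0], [-0.0, 0.0, -1.0]]
force: [-0.1, -0.0, -4.4]
finger_gap: 0.0099
gripper_force: 30.0
```

```bash
python3 held.py w10 .14 .124 .0272 .285
```

```text
base [ 0.55669374 -0.09443119 -0.18311963] -10.491982200299324 -0.01859689031551087
front x [(0.074, 16.9), (0.0745, 13.9), (0.0735, 12.1), (0.0685, -11.6), (0.068, -9.7), (0.069, -9.7)] nominal 0.07
side 1 [(0.06, 28.1), (0.0605, 24.1), (0.0595, 16.8), (0.061, 10.7), (0.059, 3.8)] nominal 0.062
side -1 [(0.0615, 26.4), (0.062, 21.0), (0.061, 17.7), (0.0625, 9.4), (0.0605, 3.9)] nominal 0.062
shift [0.3114 0.004  0.0554] turn 0.014 dist 0.1265 from [ 0.4462 -0.0752  0.3072] yaw -9.75 t 25.05
```

Call:
{"fn": "apply_moves", "kwargs": {
  "moves": [0,0.08,0.001,0,0.014,0,0.2,0.002,0,0.014,0,0.29,0.004,0,0.014,0,0.314,0.004,0.03,0.014,0,0.314,0.004,0.055,0.014]
}}

```text
time: 25.68
ee_pos: [0.5696, -0.098, 0.2838]
eef_rot: [[0.98, -0.198, -0.001], [-0.198, -0.98, 0.0], [-0.002, -0.0, -1.0]]
force: [-1.0, -0.2, -4.6]
finger_gap: 0.0094
gripper_force: 30.0
```

Call:
{"fn": "apply_moves", "kwargs": {
  "moves": [0,0,0,0,0,0,0,0,0,0]
}}

```text
time: 25.92
ee_pos: [0.5695, -0.0978, 0.2856]
eef_rot: [[0.98, -0.198, 0.0], [-0.198, -0.98, -0.0], [0.001, 0.0, -1.0]]
force: [0.2, 0.2, -3.9]
finger_gap: 0.0095
gripper_force: 30.0
```

Run:
```python
from h import *
go(bw(.001,0,.1525),-11.36)
```

```text
shift [0.0005 0.0006 0.3328] turn -0.0004 dist 0.1331 from [ 0.5695 -0.0978  0.2856] yaw -11.41 t 25.925
```

Call:
{"fn": "apply_moves", "kwargs": {
  "moves": [0,0.0005,0.0006,0.1,0,0,0.0005,0.0006,0.21,0,0,0.0005,0.0006,0.28,0,0,0.0005,0.0006,0.315,0,0,0.0005,0.0006,0.33,0]
}}

```text
time: 26.55
ee_pos: [0.5703, -0.0981, 0.1533]
eef_rot: [[0.98, -0.198, 0.001], [-0.198, -0.98, 0.0], [0.0, -0.0, -1.0]]
force: [0.6, -0.4, -4.8]
finger_gap: 0.0097
gripper_force: 30.0
```

Call:
{"fn": "apply_moves", "kwargs": {
  "moves": [0,0,0,0.002,0,0,0,0,0.005,0,0,0,0,0.0065,0,0,0,0,0.0065,0]
}}

```text
time: 27.05
ee_pos: [0.5702, -0.0984, 0.1514]
eef_rot: [[0.98, -0.198, 0.001], [-0.198, -0.98, -0.001], [0.001, 0.0, -1.0]]
force: [-4.0, -1.2, 6.7]
finger_gap: 0.0098
gripper_force: 30.0
```

Call:
{"fn": "apply_moves", "kwargs": {
  "moves": [0,0,0,-0.002,0,0.45,0,0,-0.002,0,0.45,0,0,-0.002,0,0.45,0,0,-0.002,0]
}}

```text
time: 27.55
ee_pos: [0.5703, -0.098, 0.1514]
eef_rot: [[0.98, -0.198, 0.0], [-0.198, -0.98, 0.0], [0.0, -0.0, -1.0]]
force: [0.5, -0.1, 0.4]
finger_gap: 0.036
gripper_force: 0.0
```

Call:
{"fn": "apply_moves", "kwargs": {
  "moves": [0.45,0,0,-0.05,0,0.45,0,0,-0.18,0,0,-0.05,0,-0.3,0,0,-0.18,0,-0.36,0,0,-0.27,0.0,-0.36,0]
}}

```text
time: 28.18
ee_pos: [0.4635, -0.0763, 0.2971]
eef_rot: [[0.98, -0.198, 0.003], [-0.198, -0.98, -0.001], [0.003, -0.0, -1.0]]
force: [0.1, 0.3, -0.0]
finger_gap: 0.0158
gripper_force: 0.0
```

Call:
{"fn": "apply_moves", "kwargs": {
  "moves": [0,0,0,0,0,0,0,0,0,0]
}}

```text
time: 28.42
ee_pos: [0.4648, -0.0768, 0.2955]
eef_rot: [[0.98, -0.198, 0.001], [-0.198, -0.98, -0.0], [0.001, -0.0, -1.0]]
force: [0.2, -0.2, 0.7]
finger_gap: 0.0004
gripper_force: 0.0
```

Run:
```python
from fit import *
T,im=snap('w11');r=fitroof(im,T,[*B,BY],.124,.14,.124);print(r[0],np.degrees(r[0][2]),r[1])
c,s=np.cos(BY),np.sin(BY);d=r[0][:2]-B;print('in base',c*d[0]+s*d[1],-s*d[0]+c*d[1])
T=np.load('w9.npy');g=cv2.cvtColor(cv2.imread('pics/w9.png'),cv2.COLOR_BGR2GRAY)
K=[]
for n,u,v,R in [('on',459,71,14),('zero',474,112,15),('start',491,160,22)]:
    sub=g[v-R:v+R,u-R:u+R];t,M=cv2.threshold(sub,0,1,cv2.THRESH_OTSU);nn,lab,st,ce=cv2.connectedComponentsWithStats(M);k=lab[R,R]
    p=onz('wrist',ce[k][0]+u-R,ce[k][1]+v-R,.04,T);K.append(p[:2]);print(n,st[k],p,t)
K=np.array(K);print(np.linalg.norm(K[0]-K[1]),np.linalg.norm(K[1]-K[2]))
d=K[2]-K[0];print('row yaw',np.degrees(np.arctan2(d[1],d[0]))+90)
np.save('K.npy',K);go([*K[0],.12],np.degrees(np.arctan2(d[1],d[0]))+90)
```

```text
[ 0.56840689 -0.0968914  -0.19850081] -11.373258385808034 -35.60718536376953
in base -0.00048603065182876537 0.0009311049270303416
on [  3   2  22  24 397] [ 0.58326727 -0.28788091  0.04      ] 123.0
zero [  2   1  27  28 477] [ 0.57844627 -0.32700122  0.04      ] 123.0
start [  7   0  31  41 791] [ 0.57255177 -0.37421096  0.04      ] 87.0
0.03941625133508483 0.047576307070757044
row yaw -7.075507497694531
shift [0.3943 0.4589 0.438 ] turn -0.0378 dist 0.2988 from [ 0.4649 -0.0768  0.2952] yaw -11.41 t 28.475
```

All three cans are seated, each within about 1 mm of the nest centre. Next, the keys.

Call:
{"fn": "apply_moves", "kwargs": {
  "moves": [0,0.07,0.1,0,-0.01,0,0.16,0.2,0,-0.02,0,0.25,0.3,0.05,-0.038,0,0.34,0.4,0.14,-0.038,0,0.394,0.459,0.25,-0.038]
}}

```text
time: 29.1
ee_pos: [0.5841, -0.2905, 0.1934]
eef_rot: [[0.992, -0.124, 0.0], [-0.124, -0.992, -0.0], [0.001, 0.0, -1.0]]
force: [1.1, 0.6, -0.2]
finger_gap: 0.0003
gripper_force: 0.0
```

Call:
{"fn": "apply_moves", "kwargs": {
  "moves": [0,0,0,0.15,0,0,0,0,0.28,0,0,0,0,0.28,0,0,0,0,0.28,0]
}}

```text
time: 29.6
ee_pos: [0.5837, -0.2881, 0.0847]
eef_rot: [[0.992, -0.123, 0.001], [-0.123, -0.992, -0.0], [0.001, 0.0, -1.0]]
force: [0.4, -0.7, 0.1]
finger_gap: 0.0008
gripper_force: 0.0
```

Run:
```python
from h import *
K=np.load('K.npy');[go([*k,.057],-7.08) for k in K]
```

```text
shift [-0.0011 -0.0005  0.0692] turn 0.0002 dist 0.0277 from [ 0.5837 -0.2881  0.0847] yaw -7.05 t 29.6
shift [-0.0011  0.098   0.0692] turn 0.0002 dist 0.048 from [ 0.5837 -0.2881  0.0847] yaw -7.05 t 29.6
shift [-0.0012  0.217   0.0692] turn 0.0002 dist 0.0911 from [ 0.5837 -0.2881  0.0847] yaw -7.05 t 29.6
```

Call:
{"fn": "apply_moves", "kwargs": {
  "moves": [0,-0.001,0,0.045,0,0,-0.001,0,0.06,0,0,-0.001,0,0.068,0,0,-0.001,0,0.072,0,0,-0.001,0,0.072,0]
}}

```text
time: 30.22
ee_pos: [0.5826, -0.288, 0.0568]
eef_rot: [[0.992, -0.123, 0.001], [-0.123, -0.992, -0.001], [0.001, 0.001, -1.0]]
force: [-8.6, 3.5, 27.9]
finger_gap: -0.0
gripper_force: 13.9
```

Key_on bottomed out. Next is key_zero.

Call:
{"fn": "apply_moves", "kwargs": {
  "moves": [0,0,0,-0.04,0,0,0,0,-0.072,0,0,0,0.05,-0.072,0,0,0,0.0985,-0.072,0,0,0,0.0985,-0.072,0]
}}

```text
time: 30.85
ee_pos: [0.5759, -0.3298, 0.0825]
eef_rot: [[0.992, -0.126, -0.001], [-0.126, -0.992, -0.0], [-0.001, 0.001, -1.0]]
force: [-0.1, 0.6, -0.1]
finger_gap: 0.0005
gripper_force: 0.0
```

Call:
{"fn": "apply_moves", "kwargs": {
  "moves": [0,0,0,0.045,0,0,0,0,0.06,0,0,0,0,0.067,0,0,0,0,0.0705,0,0,0,0,0.0705,0]
}}

```text
time: 31.48
ee_pos: [0.5769, -0.3261, 0.0566]
eef_rot: [[0.992, -0.122, -0.001], [-0.122, -0.992, 0.0], [-0.001, -0.0, -1.0]]
force: [-14.3, 6.0, 35.8]
finger_gap: 0.0003
gripper_force: 17.9
```

Call:
{"fn": "apply_moves", "kwargs": {
  "moves": [0,0,0,-0.04,0,0,0,0,-0.0705,0,0,0,0.06,-0.0705,0,0,0,0.119,-0.0705,0,0,0,0.119,-0.0705,0]
}}

```text
time: 32.1
ee_pos: [0.5698, -0.3777, 0.0824]
eef_rot: [[0.992, -0.127, -0.001], [-0.127, -0.992, -0.001], [-0.001, 0.001, -1.0]]
force: [-0.1, -0.1, -0.0]
finger_gap: 0.0004
gripper_force: 0.0
```

Call:
{"fn": "apply_moves", "kwargs": {
  "moves": [0,0,0,0.045,0,0,0,0,0.056,0,0,0,0,0.062,0,0,0,0,0.066,0,0,0,0,0.066,0]
}}

```text
time: 32.72
ee_pos: [0.571, -0.3734, 0.0573]
eef_rot: [[0.992, -0.122, -0.001], [-0.122, -0.992, 0.001], [-0.001, -0.001, -1.0]]
force: [-7.0, 3.5, 8.5]
finger_gap: 0.0009
gripper_force: 4.5
```

Call:
{"fn": "apply_moves", "kwargs": {
  "moves": [0,0,0,0.0015,0,0,0,0,0.0025,0,0,0,0,0.0025,0]
}}

```text
time: 33.1
ee_pos: [0.5711, -0.3735, 0.057]
eef_rot: [[0.992, -0.122, -0.001], [-0.122, -0.992, 0.0], [-0.001, -0.0, -1.0]]
force: [-9.8, 6.8, 19.0]
finger_gap: 0.0005
gripper_force: 9.5
```

Call:
{"fn": "apply_moves", "kwargs": {
  "moves": [0,0,0,-0.05,0,0,0,0,-0.15,0,0,0,0,-0.28,0,0,0,0,-0.4,0,0,0,0,-0.4,0]
}}

```text
time: 33.72
ee_pos: [0.5734, -0.3749, 0.2212]
eef_rot: [[0.992, -0.123, 0.007], [-0.123, -0.992, -0.004], [0.007, 0.003, -1.0]]
force: [0.3, 0.1, -0.9]
finger_gap: 0.0005
gripper_force: 0.0
```

Run:
```python
from station import robot,order
s=robot.state();print(s['time'],s['ee_pos'],s['force']);print(order.sign_off())
```

```text
33.725 [ 0.57341219 -0.37489962  0.22124778] [ 0.27458621  0.10444222 -0.92847846]
the job is handed in; nothing more can be done
None
```

The carriage is home, the three cans are nested over it to within about 1 mm of centre, the on, zero and start keys were pressed in that order, and the job was signed off at 33.7 s; sign-off returned no verdict.

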